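# Press a grease coupler onto the jigger bearing's leaning nipple and hold it home

### The job

Grease the pivot bearing of the jigger: lift the grease coupler out of the cavity of the open plaster mould where it is parked, press it squarely onto the bearing's leaning grease nipple until it snaps on, then push on against the spring until its mouth is fully home on the nipple's shoulder. Finish while still gripping the coupler and holding it down there against the spring; do not let go. Leave the bowl, the spanner and the tin where they are.

Things in the scene. Friction and masses are not known exactly. Their poses are not given: they have to be found in the camera images.
- coupler: loose grease coupler, 0.22 to 0.39 kg, 84 mm tall, standing mouth down on the floor of the mould's cavity, off its centre, at any yaw. Origin: centre of its open mouth (underside); z runs along its axis to the top. From the mouth up: steel round nose 33 mm across to z 32 mm; collar 42 mm across, z 32 to 38; square grip, z 38 to 78; dark cap 22 mm across to z 84
- coupler_grip (a point): middle of the coupler's square aluminium grip, 58 mm above its mouth on its axis; the grip is 30 x 30 mm, 40 mm tall, its flats face the coupler's x and y
- coupler_bore (a point): closed end of the coupler's round bore, 28 mm above its mouth, on its axis. The mouth is flared from 26 mm across to 20 mm at z 5 mm, a lip 20 mm across runs from z 5 to 9 mm, and behind it the bore is 26 mm across. Round inside: its yaw on the nipple does not matter
- nipple: steel grease nipple on the bearing, leaning 0.5 rad (29 degrees) from vertical to the bearing's front (-x side). Origin: centre of its shoulder, a flat disc 34 mm across; z points outward along the nipple's axis. Its stem is 16 mm across, greased and slippery. With the coupler's mouth on the shoulder its spring pushes back with 12 N; let go, the coupler rides back about 5 mm and sags
- nipple_balls (a point): point on the nipple's axis 16 mm above the shoulder, where four small spring-loaded balls stick out 4 mm from the stem: the coupler's lip must be forced over them (some 10 to 15 N, with the mouth 14 to 12 mm above the shoulder), slides on easily, and snaps inward past them when the mouth is 7 to 5 mm above the shoulder. From there on the valve pin's spring resists
- nipple_tip (a point): the tapered top of the nipple's stem, on its axis, 26 mm above the shoulder; the valve pin stands 10 mm farther out
- valve_pin (a joint): the valve pin, 8 mm across, that stands 10 mm out of the nipple's tip; m, 0 = out (rest), grows as the coupler pushes it in: 0.008 when the coupler's mouth lies on the shoulder; its end stop is at 0.0095
- mould: round white plaster mould, fixed, 150 mm across and 55 mm high, with a round cavity in its top, 64 to 70 mm across and 25 mm deep (floor at z 30 mm). Origin: centre of its underside, z up
- bearing: grey cast-iron bearing block bolted to the bench: base 85 x 190 x 18 mm, housing a lying cylinder 76 mm across and 80 mm long along its y, axis at z 55 mm, with a steel shaft 30 mm thick along y, 200 mm long. Its highest part is the nipple. Origin: centre of its underside; the nipple leans to its -x side, nipple's shoulder at x -23, y 0, z 97 mm
- bowl: loose terracotta bowl, 120 mm across, 55 mm high, between and beyond the two workplaces; leave it. Origin: centre of its underside
- spanner: loose steel spanner lying on the bench at the right edge of the work; leave it. Origin: its middle, underside
- tin: loose dark metal tin, 66 mm across, 90 mm high, at the left edge of the work; leave it. Origin: centre of its underside
Things that resemble listed ones, but are neither listed nor needed, are in the scene too. There is more than one size of the mould; the job needs the smaller. Of the things that look like the bearing, take the one that is farthest to the robot's left at the start.

How it is judged (in metres and radians):
On the way, in this order (a step that is already met when the one before it is completed fails the run):
1. the coupler is gripped and lifted clear out of the mould (height (world z) of coupler above 0.07 m and contact force between the fingers and coupler above 2 N and contact force between coupler and mould below 0.1 N), for 0.2 s.
2. the coupler has snapped onto the nipple, square to it (z of coupler in the frame of nipple between -0.003 and 0.005 m and x of coupler in the frame of nipple between -0.004 and 0.004 m and y of coupler in the frame of nipple between -0.004 and 0.004 m and angle between the z axis of coupler and the z axis of nipple, either way round below 0.14 rad), for 0.1 s.
At the end, for the whole second after the job is handed in: the coupler sits on the nipple with its mouth within 2 mm of the shoulder, within 4 mm of the nipple's axis and within 0.14 rad of square, the valve pin pushed in more than 6 mm, pressing on the nipple with more than 5 N, still between the gripper's fingers (more than 2 N) and at rest (z of coupler in the frame of nipple between -0.003 and 0.002 m and x of coupler in the frame of nipple between -0.004 and 0.004 m and y of coupler in the frame of nipple between -0.004 and 0.004 m and angle between the z axis of coupler and the z axis of nipple, either way round below 0.14 rad and value of joint valve_pin above 0.006 m and contact force between the fingers and coupler above 2 N and contact force between coupler and nipple above 5 N and linear speed of coupler below 0.02 m/s); the arm keeps its last pose, push and grip.
It fails at once if the bowl, the spanner or the tin is moved by more than 30 mm (distance of any of bowl, spanner, tin from where it was at the start of the episode above 0.03 m).
It also fails if it takes over 38 s, if anything falls off the work surface, if the arm or the gripper's body presses on something with over 40 N, if the wrist force passes 120 N, or if a joint passes its speed limit or range.

### The arm

A 6-joint arm with a two-finger parallel gripper is mounted at the origin on the work surface. World frame = base frame: x ahead of the robot, y to its left, z up, the work surface at z = 0. Lengths are in m, angles in degrees, forces in N, time in s.
With the tool pointing down it reaches from about 0.375 to 0.9 m from the base axis. Payload 3.1 kg.
Tool frame: the origin (TCP) lies on the centre line of the jaws, within the pads' length; the fingertips stand 25 mm ahead of it and the grasp point (between the pads) lies 6 mm ahead of it; z points along the fingers, y is the line along which they close (so a half turn about z gives the same grasp; the last joint's range is limited). The gripper opens to 87 mm and grips with 3 to 60 N. Pads are 19 mm wide; open, the fingers measure 117 mm over their backs; the gripper's body (75 mm by 190 mm) begins 51 mm behind the grasp point.
Start: joints at [64.028, 30.224, 82.088, -0, 67.689, -10.227], TCP at [0.17, 0.602, 0.248] pointing down, gripper open.
Joint ranges: [-176.69, 176.69], [-43.24, 126.21], [12.49, 139.97], [-82, 262], [0, 151.66], [-163.58, 163.58]. Speed limits (degrees/s): [159.86, 159.86, 180, 180, 180, 180].

### API

Orientations are given as a 3x3 rotation matrix whose columns are the frame's x, y, z axes.
In Python, from rig import read_state, capture, camera_params, hand_in gives the robot as it stands.
- The arm moves only by the tool apply_moves, never from a script. Its argument "rows" is a list of rows, each an object of numbers: "x", "y", "z": the shift along the tool's x, y, z in mm; "rx", "ry", "rz": the turn, a rotation vector about the tool's x, y, z in units of 6 degrees (1.0 is 6 degrees); "claw": the closure in counts, from 0 (fully open) to 255 (shut). A call has 1 to 10 rows; each row is the pose to reach, as a shift and turn from the pose commanded when the call began, along the tool's axes at that moment; what a row does not reach only later rows make up. A row lasts 1/8 s, in which the tool goes at most 62.5 mm and 10.7 degrees, less where a joint would pass 70% of its speed; a pose out of reach is approached as far as the arm can. A call with a gripper value outside its range is refused whole. The fingers move at their own pace and stop on an object; the grip force is fixed at half the most. Time passes only in rows, so rows that repeat a pose let the fingers close. It gives the time, the measured TCP pose, the force, the opening and the grip force at its end, in the units of the state.
- read_state(): the state, without advancing time (a new reading comes with each control period).
- capture(name): name is "scene" or "top" or "wrist"; returns (picture, depth): 384x512x3 uint8, red, green, blue; 384x512 float32, m along the optical axis (not along the pixel's ray), 0 where there is no reading.
- camera_params(name): a dict with "fx", "fy", "cx", "cy" (pixels), "xyz" and "orientation" of the camera in the world. Camera axes: x right, y up, looking along -z (the intrinsics and any distortion apply to the point x, -y, -z); pixel columns grow to the right and rows downward; lengths in m; the calibration is good to about 2 mm. A picture is of the moment at which its call begins: read the wrist's pose just before it. camera_params takes no time and is no camera call; for the wrist camera it gives the pose at the moment of the call.
- hand_in(): hands the job in; it is judged then, once.
The state is a dict: "time_s": time; "joint_positions": joint angles; "qvel": joint speeds; "tau": joint torques, N m; "position": TCP position; "tcp_rot": TCP orientation; "force": force on the tool from outside, world axes, zero at the start; "moment": the same for the moment, N m; "opening": opening from 0.0 (shut) to 1.0 (fully open); "grasp_force": force on a finger pad.
Only numpy, scipy, OpenCV 4.12 (cv2) and the standard library are available. Lean on these libraries where they do the work, as an engineer would, in place of code of your own. Each camera call takes 0.05 s, during which the arm holds its last target. There are 200 camera calls.

## Working session

There is one attempt and no reset: what is moved stays moved. The work goes in short steps, Python scripts to look and compute and a tool call to move; the robot and the scene stay as the last step left them, time stands still between calls to the robot, and variables do not carry over. Pictures are saved under pics/ and viewed, at most 10 in all, crops included, and the job is handed in when it is done.

Besides the shell and the picture viewer there is one more tool, called by a JSON object that holds its "op" and its "data". apply_moves: Moves the arm, as the interface text tells. Its arguments: {"type":"object","properties":{"rows":{"type":"array"}},"required":["rows"]}

```bash
mkdir -p pics; ls; cat > h.py <<'E'
import numpy as np, cv2
from rig import *
np.set_printoptions(precision=4,suppress=True)
def pts(cam,d,P):
    v,u=np.mgrid[0:d.shape[0],0:d.shape[1]]
    X=np.stack([(u-P['cx'])/P['fx']*d,-(v-P['cy'])/P['fy']*d,-d],-1)
    return X@np.array(P['orientation']).T+np.array(P['xyz'])
def shot(n,tag):
    P=camera_params(n); im,d=capture(n)
    np.savez(f'{tag}.npz',im=im,d=d,W=pts(n,d,P)); cv2.imwrite(f'pics/{tag}.png',im[:,:,::-1]); return P
E
python3 - <<'E'
from h import *
for n in('scene','top'): print(shot(n,n+'0'))
print(read_state())
a=cv2.imread('pics/scene0.png');b=cv2.imread('pics/top0.png')
E
```

```text
pics
{'fx': 365.84475121426954, 'fy': 365.84475121426954, 'cx': 256.4566641514215, 'cy': 187.23426775656242, 'xyz': array([1.1692, 0.8144, 0.7645]), 'orientation': array([[-0.8007, -0.3165,  0.5087],
       [ 0.5989, -0.4433,  0.6669],
       [ 0.0144,  0.8387,  0.5445]])}
{'fx': 448.40762352453146, 'fy': 448.40762352453146, 'cx': 253.82788436336745, 'cy': 200.7911059691549, 'xyz': array([ 0.3158, -0.0113,  1.2742]), 'orientation': array([[ 0.0978,  0.9733, -0.2075],
       [-0.9952,  0.0954, -0.0219],
       [-0.0015,  0.2086,  0.978 ]])}
{'time_s': 0.1, 'joint_positions': array([ 64.0289,  30.271 ,  82.1475,  -0.0006,  67.6891, -10.2271]), 'qvel': array([ 0.0586, -0.0836, -0.0981, -0.0051,  0.0534,  0.0321]), 'tau': array([ -0.0008, -44.0988, -17.715 ,   0.0634,   0.0534,  -0.    ]), 'position': array([0.1693, 0.601 , 0.2467]), 'tcp_rot': array([[-0.9625,  0.2713, -0.0008],
       [ 0.2713,  0.9625, -0.0017],
       [ 0.0003, -0.0019, -1.    ]]), 'force': array([-1.3146, -0.2083,  0.3595]), 'moment': array([ 0.0053,  0.0013, -0.0402]), 'grasp_force': 0.0, 'opening': 1.0015974226339246}
```

View pics/scene0.png

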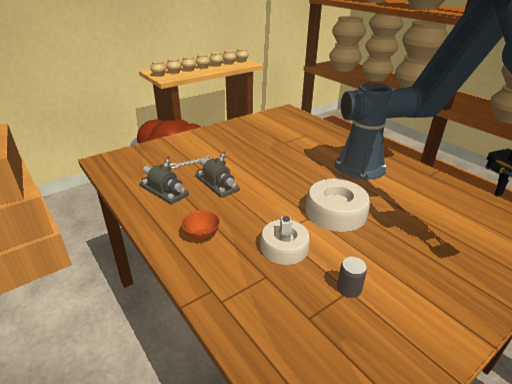

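View pics/top0.png

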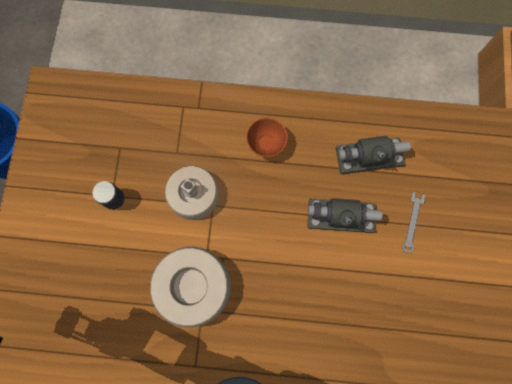

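Scene shows a small mould with the coupler at top (191,192) and a large mould at (190,287). Two bearing lookalikes stand at top (343,215) and (372,153), with the bowl at (267,138), tin (107,195) and spanner (414,222). I'll take the small mould and the bearing with the larger y, and check that from the 3D points.

```bash
cat > m.py <<'E'
from h import *
z=np.load('top0.npz');W=z['W'];im=z['im']
def reg(c0,c1,r0,r1,zlo,zhi):
    w=W[r0:r1,c0:c1].reshape(-1,3); m=(w[:,2]>zlo)&(w[:,2]<zhi); return w[m]
def rect(n,w):
    r=cv2.minAreaRect((w[:,:2]*1000).astype(np.float32)); print(n,len(w),r,'zmax',w[:,2].max())
rect('A all',reg(300,390,190,240,.008,.2)); rect('B all',reg(330,415,125,180,.008,.2))
rect('A base',reg(300,390,190,240,.010,.024)); rect('B base',reg(330,415,125,180,.01,.024))
rect('A hi',reg(300,390,190,240,.095,.2)); rect('B hi',reg(330,415,125,180,.095,.2))
rect('mould',reg(155,225,155,228,.048,.06)); w=reg(155,225,155,228,.07,.2);rect('coupler',w); rect('cap',reg(155,225,155,228,.110,.2))
rect('big',reg(140,240,235,335,.04,.2)); rect('tin',reg(85,130,170,215,.07,.2)); rect('bowl',reg(240,300,110,165,.03,.2))
a=cv2.resize(im[175:250,300:395],None,fx=4,fy=4,interpolation=2); s=cv2.imread('pics/scene0.png')
b=cv2.resize(s[150:280,130:320],None,fx=4,fy=4,interpolation=2)
c=np.zeros((600,800,3),np.uint8); c[:b.shape[0],:b.shape[1]]=b; cv2.imwrite('pics/c1.png',c)
E
python3 m.py
```

```text
A all 2115 ((566.0767211914062, -239.2113037109375), (87.38356018066406, 231.41241455078125), 0.7727803587913513) zmax 0.13124879012624624
B all 2045 ((764.9464111328125, -312.780517578125), (106.4820327758789, 254.83444213867188), 13.081476211547852) zmax 0.13300954300535794
A base 543 ((566.1675415039062, -234.0992431640625), (86.07874298095703, 189.36956787109375), 1.399393916130066) zmax 0.02381234816616029
B base 512 ((753.9697265625, -307.43719482421875), (87.2642593383789, 190.8092498779297), 12.995735168457031) zmax 0.023988911437720084
A hi 197 ((566.52001953125, -235.44017028808594), (67.30882263183594, 65.43302917480469), 47.4154052734375) zmax 0.13124879012624624
B hi 172 ((738.8894653320312, -309.86468505859375), (52.274131774902344, 75.98963165283203), 14.599199295043945) zmax 0.13300954300535794
mould 1505 ((587.6304321289062, 196.07412719726562), (140.8511505126953, 142.93704223632812), 2.8685200214385986) zmax 0.059981719714495174
coupler 177 ((586.9605102539062, 197.2787322998047), (33.66063690185547, 35.5008659362793), 60.45457077026367) zmax 0.12123173449836977
cap 66 ((587.0884399414062, 195.160400390625), (32.67803192138672, 22.00436019897461), 29.756839752197266) zmax 0.12123173449836977
big 4988 ((328.11260986328125, 164.2869873046875), (210.2921600341797, 210.08181762695312), 6.311969757080078) zmax 0.08570732996998554
tin 474 ((551.86279296875, 423.5223083496094), (62.234336853027344, 62.655426025390625), 6.150173187255859) zmax 0.09768232385541253
bowl 509 ((766.2689208984375, -0.3792266845703125), (119.81629180908203, 115.19144439697266), 5.596403121948242) zmax 0.06149263534536442
```

View pics/c1.png

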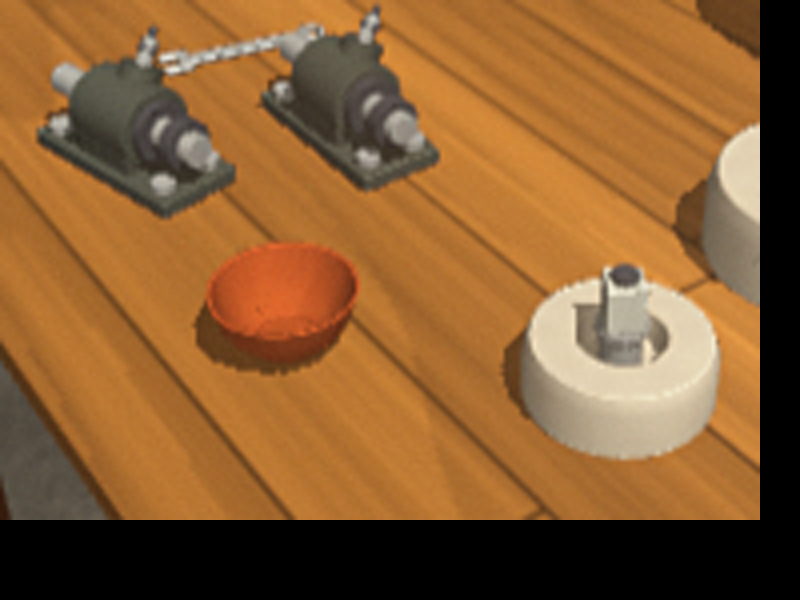

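The crop confirms the coupler (square light grip, dark cap) standing in the small mould. Bearing A, at top (343,215), has y ≈ -235 mm, while B is at -307, so A is the one. Next I'll move above the coupler and look with the wrist camera.

{"op": "apply_moves", "data": {"rows": [{"x":-512,"y":-275,"z":0,"rz":7.5},{"x":-512,"y":-275,"z":0,"rz":7.5},{"x":-512,"y":-275,"z":0,"rz":7.5},{"x":-512,"y":-275,"z":0,"rz":7.5},{"x":-512,"y":-275,"z":0,"rz":7.5},{"x":-512,"y":-275,"z":0,"rz":7.5},{"x":-512,"y":-275,"z":0,"rz":7.5},{"x":-512,"y":-275,"z":0,"rz":7.5},{"x":-512,"y":-275,"z":0,"rz":7.5},{"x":-512,"y":-275,"z":0,"rz":7.5}]}}

```text
validation failed for argument at $.ro...
```

{"op": "apply_moves", "data": {"rows": [{"z":0},{"z":0},{"z":0}]}}

```text
validation failed for argument at $.ro...
```

```bash
python3 - <<'E'
from h import *
s=read_state();print(s['time_s'],s['position'],s['tcp_rot'],s['joint_positions'],s['force'])
P=shot('wrist','w1');R=s['tcp_rot'];print(P,R.T@(np.array(P['xyz'])-s['position']),R.T@P['orientation'])
E
```

```text
0.1 [0.1693 0.601  0.2467] [[-0.9625  0.2713 -0.0008]
 [ 0.2713  0.9625 -0.0017]
 [ 0.0003 -0.0019 -1.    ]] [ 64.0289  30.271   82.1475  -0.0006  67.6891 -10.2271] [-1.3146 -0.2083  0.3595]
{'fx': 291.5675323627749, 'fy': 291.5675323627749, 'cx': 258.39397932726206, 'cy': 194.59909092707997, 'xyz': array([0.0913, 0.6243, 0.3846]), 'orientation': array([[ 0.2711, -0.9204, -0.2818],
       [ 0.9625,  0.2582,  0.0828],
       [-0.0035, -0.2937,  0.9559]])} [ 0.0814  0.001  -0.1379] [[ 0.0002  0.9558  0.294 ]
 [ 1.     -0.0007  0.0015]
 [ 0.0016  0.294  -0.9558]]
```

View pics/w1.png

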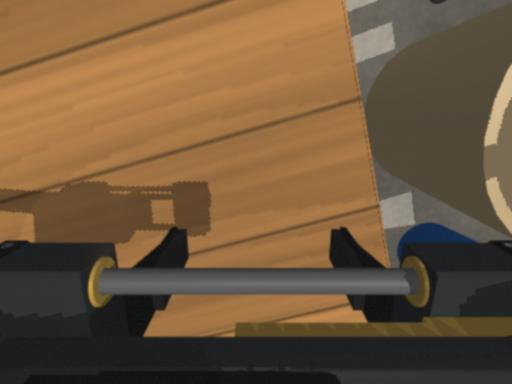

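The wrist picture shows only bare table between the fingers, because the move was refused (probably missing keys). Sending it again with every key.

{"op": "apply_moves", "data": {"rows": [{"x":-512,"y":-275,"z":0,"rx":0,"ry":0,"rz":7.5,"claw":0},{"x":-512,"y":-275,"z":0,"rx":0,"ry":0,"rz":7.5,"claw":0},{"x":-512,"y":-275,"z":0,"rx":0,"ry":0,"rz":7.5,"claw":0},{"x":-512,"y":-275,"z":0,"rx":0,"ry":0,"rz":7.5,"claw":0},{"x":-512,"y":-275,"z":0,"rx":0,"ry":0,"rz":7.5,"claw":0},{"x":-512,"y":-275,"z":0,"rx":0,"ry":0,"rz":7.5,"claw":0},{"x":-512,"y":-275,"z":0,"rx":0,"ry":0,"rz":7.5,"claw":0},{"x":-512,"y":-275,"z":0,"rx":0,"ry":0,"rz":7.5,"claw":0},{"x":-512,"y":-275,"z":0,"rx":0,"ry":0,"rz":7.5,"claw":0},{"x":-512,"y":-275,"z":0,"rx":0,"ry":0,"rz":7.5,"claw":0}]}}

```text
time_s: 1.4
position: [0.5904, 0.1948, 0.2472]
tcp_rot: [[-0.485, 0.874, 0.001], [0.874, 0.485, -0.0], [-0.001, 0.001, -1.0]]
force: [-0.5, 0.9, 0.0]
opening: 1.0
grasp_force: 0.0
```

```bash
python3 - <<'E'
from h import *
shot('wrist','w1')
s=read_state();print(s['time_s'],s['position'],s['joint_positions'])
E
```

```text
1.45 [0.5909 0.1945 0.2471] [  7.972   29.9977  82.6054  -0.0815  67.3103 -21.0191]
```

View pics/w1.png

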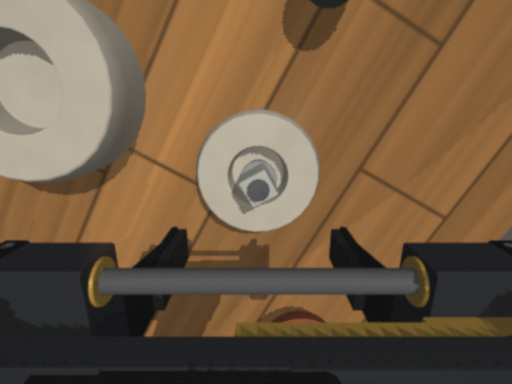

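The wrist view shows the coupler in the small mould with its cap at (258,190) and its square rotated in the image. I'll measure the centre and yaw.

```bash
python3 - <<'E'
from h import *
z=np.load('w1.npz');W=z['W'];im=z['im'];P=camera_params('wrist')
w=W[150:225,220:300]; zz=w[...,2]
for lo,hi in((.102,.111),(.106,.2),(.111,.2)):
    m=(zz>lo)&(zz<hi); q=w[m][:,:2]*1000; print(lo,m.sum(),cv2.minAreaRect(q.astype(np.float32)),np.median(zz[m]))
def ray(u,v,h):
    d=np.array(P['orientation'])@[(u-P['cx'])/P['fx'],-(v-P['cy'])/P['fy'],-1]; o=np.array(P['xyz']); return o+d*(h-o[2])/d[2]
g=cv2.cvtColor(im,cv2.COLOR_RGB2GRAY)[150:225,220:300]
m=((zz>.111)&(g<110)).astype(np.uint8); n,_,st,c=cv2.connectedComponentsWithStats(m); k=1+st[1:,4].argmax(); u,v=c[k]+[220,150]; print('cap',u,v,st[k],ray(u,v,.114))
r=W[100:240,190:330].reshape(-1,3); r=r[(r[:,2]>.05)&(r[:,2]<.06)]; print('mould',cv2.minEnclosingCircle((r[:,:2]*1000).astype(np.float32)))
c=cv2.resize(im[145:230,210:310,::-1],None,fx=7,fy=7,interpolation=cv2.INTER_CUBIC);cv2.imwrite('pics/c2.png',c)
E
```

```text
0.102 530 ((589.0280151367188, 197.24415588378906), (29.94969940185547, 30.274425506591797), 58.21245193481445) 0.10852990087042333
0.106 877 ((589.001220703125, 197.20095825195312), (29.84804916381836, 30.274425506591797), 58.21245193481445) 0.10948329090271902
0.111 381 ((588.9208984375, 197.12661743164062), (20.697839736938477, 21.16029167175293), 9.719403266906738) 0.1146413217402511
cap 257.8314606741573 190.0365168539326 [ 28  30  21  21 356] [0.5893 0.1967 0.114 ]
mould ((588.0857543945312, 197.25125122070312), 71.68433380126953)
```

View pics/c2.png

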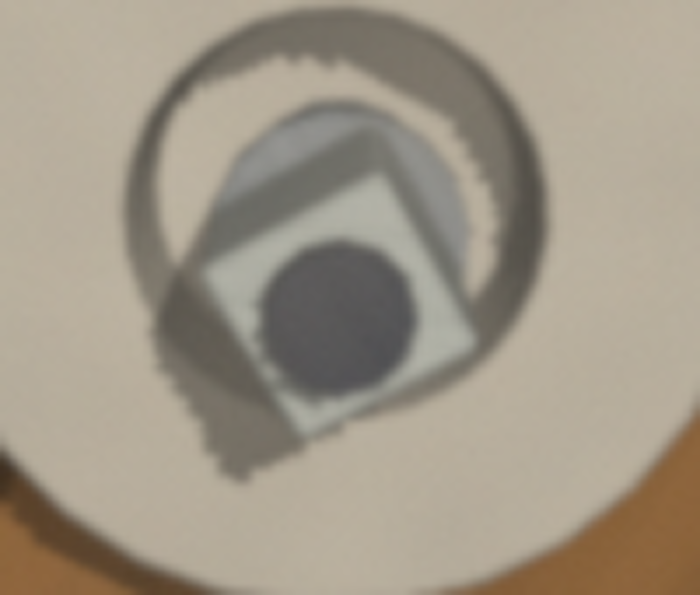

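The coupler axis is at (589.2, 197.0) mm and its flats are at azimuth 58.2 / -31.8 deg. I'll turn the tool by -60.8 deg in the world (rz about 10.1), centre, and descend to TCP z ≈ 96 mm.

{"op": "apply_moves", "data": {"rows": [{"x":3,"y":-0.4,"z":30,"rx":0,"ry":0,"rz":10.1,"claw":0},{"x":3,"y":-0.4,"z":50,"rx":0,"ry":0,"rz":10.1,"claw":0},{"x":3,"y":-0.4,"z":60,"rx":0,"ry":0,"rz":10.1,"claw":0},{"x":3,"y":-0.4,"z":70,"rx":0,"ry":0,"rz":10.1,"claw":0},{"x":3,"y":-0.4,"z":75,"rx":0,"ry":0,"rz":10.1,"claw":0},{"x":3,"y":-0.4,"z":75,"rx":0,"ry":0,"rz":10.1,"claw":0},{"x":3,"y":-0.4,"z":75,"rx":0,"ry":0,"rz":10.1,"claw":0},{"x":3,"y":-0.4,"z":75,"rx":0,"ry":0,"rz":10.1,"claw":0}]}}

```text
time_s: 2.45
position: [0.5851, 0.2012, 0.1726]
tcp_rot: [[0.518, 0.856, -0.001], [0.856, -0.518, 0.0], [-0.0, -0.001, -1.0]]
force: [0.5, 0.3, 0.5]
opening: 1.0
grasp_force: 0.0
```

{"op": "apply_moves", "data": {"rows": [{"x":0,"y":0,"z":0,"rx":0,"ry":0,"rz":0,"claw":0},{"x":0,"y":0,"z":0,"rx":0,"ry":0,"rz":0,"claw":0}]}}

```text
time_s: 2.7
position: [0.5859, 0.2004, 0.1726]
tcp_rot: [[0.52, 0.854, 0.0], [0.854, -0.52, 0.0], [0.0, 0.0, -1.0]]
force: [-0.3, 0.2, -0.1]
opening: 1.004
grasp_force: 0.0
```

```bash
cat > cap.py <<'E'
from h import *
P=shot('wrist','w2')
z=np.load('w2.npz');W=z['W'];im=z['im']
zz=W[...,2]; s=read_state();p=s['position']; near=np.hypot(W[...,0]-p[0],W[...,1]-p[1])<.035
for lo,hi in((.102,.111),(.111,.12)):
    m=near&(zz>lo)&(zz<hi); print(m.sum(),cv2.minAreaRect((W[m][:,:2]*1000).astype(np.float32)))
print(p,s['time_s'],s['qvel'])
E
python3 cap.py
```

```text
878 ((589.4922485351562, 197.10647583007812), (30.55500030517578, 29.57437515258789), 58.16614532470703)
670 ((589.2655029296875, 197.24169921875), (21.241724014282227, 21.116636276245117), 70.69822692871094)
[0.5859 0.2004 0.1726] 2.75 [-0.1098  0.1911 -0.0219 -0.0208 -0.0047  0.1743]
```

{"op": "apply_moves", "data": {"rows": [{"x":-1,"y":4.7,"z":0,"rx":0,"ry":0,"rz":0.1,"claw":0},{"x":-1,"y":4.7,"z":40,"rx":0,"ry":0,"rz":0.1,"claw":0},{"x":-1,"y":4.7,"z":65,"rx":0,"ry":0,"rz":0.1,"claw":0},{"x":-1,"y":4.7,"z":76.5,"rx":0,"ry":0,"rz":0.1,"claw":0},{"x":-1,"y":4.7,"z":76.5,"rx":0,"ry":0,"rz":0.1,"claw":0},{"x":-1,"y":4.7,"z":76.5,"rx":0,"ry":0,"rz":0.1,"claw":0}]}}

```text
time_s: 3.5
position: [0.5904, 0.1972, 0.0971]
tcp_rot: [[0.529, 0.849, 0.002], [0.849, -0.529, 0.0], [0.001, 0.002, -1.0]]
force: [0.5, 0.0, -0.3]
opening: 0.996
grasp_force: 0.0
```

{"op": "apply_moves", "data": {"rows": [{"x":0,"y":0,"z":0.5,"rx":0,"ry":0,"rz":0,"claw":255},{"x":0,"y":0,"z":0.5,"rx":0,"ry":0,"rz":0,"claw":255},{"x":0,"y":0,"z":0.5,"rx":0,"ry":0,"rz":0,"claw":255},{"x":0,"y":0,"z":0.5,"rx":0,"ry":0,"rz":0,"claw":255},{"x":0,"y":0,"z":0.5,"rx":0,"ry":0,"rz":0,"claw":255},{"x":0,"y":0,"z":0.5,"rx":0,"ry":0,"rz":0,"claw":255},{"x":0,"y":0,"z":0.5,"rx":0,"ry":0,"rz":0,"claw":255}]}}

```text
time_s: 4.38
position: [0.5894, 0.197, 0.0955]
tcp_rot: [[0.529, 0.849, 0.0], [0.849, -0.529, -0.0], [-0.0, 0.0, -1.0]]
force: [-0.0, -0.4, -0.5]
opening: 0.342
grasp_force: 30.0
```

Gripped: opening ≈ 30 mm at 30 N. Lifting.

{"op": "apply_moves", "data": {"rows": [{"x":0,"y":0,"z":-30,"rx":0,"ry":0,"rz":0,"claw":255},{"x":0,"y":0,"z":-70,"rx":0,"ry":0,"rz":0,"claw":255},{"x":0,"y":0,"z":-110,"rx":0,"ry":0,"rz":0,"claw":255},{"x":0,"y":0,"z":-150,"rx":0,"ry":0,"rz":0,"claw":255},{"x":0,"y":0,"z":-185,"rx":0,"ry":0,"rz":0,"claw":255},{"x":0,"y":0,"z":-185,"rx":0,"ry":0,"rz":0,"claw":255},{"x":0,"y":0,"z":-185,"rx":0,"ry":0,"rz":0,"claw":255}]}}

```text
time_s: 5.25
position: [0.5881, 0.1968, 0.2785]
tcp_rot: [[0.529, 0.849, -0.004], [0.849, -0.529, -0.001], [-0.003, -0.003, -1.0]]
force: [0.2, -0.9, -3.8]
opening: 0.341
grasp_force: 30.0
```

```bash
cat > nip.py <<'E'
from h import *
# bearing A: nipple from top and scene depth
for t in('top0','scene0'):
    z=np.load(t+'.npz');W=z['W'].reshape(-1,3);im=z['im'].reshape(-1,3).astype(int)
    m=(abs(W[:,0]-.55)<.12)&(abs(W[:,1]+.235)<.13)&(W[:,2]>.008)&(W[:,2]<.16);w=W[m]
    b=w[(w[:,2]<.024)]; print(t,'base',cv2.minAreaRect((b[:,:2]*1000).astype(np.float32)))
    for h in range(98,140,4):
        q=w[(w[:,2]>h/1000)&(w[:,2]<h/1000+.004)]
        if len(q): print(h,len(q),q.mean(0)*1000,q.min(0)*1000,q.max(0)*1000)
E
python3 nip.py
```

```text
top0 base ((532.2888793945312, -227.29666137695312), (258.32659912109375, 190.18560791015625), 82.42402648925781)
98 41 [ 551.551  -234.6545  100.1598] [ 536.0297 -258.9627   98.1204] [ 574.3791 -216.4743  101.9788]
102 40 [ 554.4082 -235.5739  103.6402] [ 541.012  -253.6365  102.0131] [ 563.892  -218.2938  105.818 ]
106 11 [ 546.7193 -232.4623  108.0812] [ 525.0923 -249.5493  106.2005] [ 562.1296 -220.6923  109.7842]
110 9 [ 537.7741 -236.1539  112.3846] [ 526.7329 -246.83    110.9243] [ 557.1672 -225.5867  113.7698]
114 10 [ 537.4552 -231.9431  116.4188] [ 530.9137 -243.028   114.3191] [ 544.7878 -227.9548  117.8619]
118 18 [ 535.7303 -234.5903  119.8761] [ 528.1846 -242.7834  118.1062] [ 544.7621 -224.7963  121.8853]
122 1 [ 533.4171 -236.8975  122.6495] [ 533.4171 -236.8975  122.6495] [ 533.4171 -236.8975  122.6495]
126 6 [ 527.0562 -236.3967  128.8348] [ 523.9887 -238.797   127.5339] [ 529.9678 -233.2025  129.703 ]
130 3 [ 526.5949 -234.7553  130.6473] [ 524.0643 -235.7475  130.0226] [ 529.1787 -233.1652  131.2488]
scene0 base ((567.2863159179688, -231.3656768798828), (85.651855
[... 164 characters left out ...]
647 -230.8477  103.866 ] [ 534.7296 -247.6763  102.5218] [ 561.9027 -220.3039  105.3039]
106 6 [ 541.0672 -231.8828  107.7201] [ 538.0533 -238.6443  106.1808] [ 545.016  -226.7199  109.9631]
110 6 [ 535.0336 -228.2617  112.3963] [ 529.1398 -234.3447  110.9663] [ 539.3011 -222.7277  113.4061]
114 5 [ 536.3686 -234.4752  116.6062] [ 526.0569 -239.0988  115.3614] [ 545.1439 -231.8442  117.898 ]
118 5 [ 534.3133 -230.5496  119.3679] [ 525.8017 -234.064   118.3761] [ 544.1981 -225.0847  121.1808]
122 3 [ 530.6272 -230.9484  123.9807] [ 525.6962 -233.9636  122.5154] [ 534.4991 -227.2751  125.4151]
126 2 [ 526.3239 -236.3735  126.6923] [ 522.7246 -238.5326  126.5772] [ 529.9231 -234.2144  126.8074]
```

Lifted: the force shows about 3.8 N of extra weight. Computing the pre-approach pose along the nipple axis.

```bash
cat > go.py <<'E'
from h import *
from scipy.spatial.transform import Rotation as Rt
PHI=1.4; S=np.array([.5432,-.2347,.097]); M=.0655
def Rz(a): return Rt.from_euler('z',a,degrees=True).as_matrix()
def frame(phi): return Rz(phi)@Rt.from_euler('y',-.5).as_matrix()   # nipple frame
def goal(h,dx=0,dy=0,S=S,phi=PHI,R0=None,roll=0):
    F=frame(phi); n=F[:,2]
    # R0: pointing-down rotation at lift
    R0=Rz(-31.9)@np.array([[0,1,0],[1,0,0],[0,0,-1.]]) if R0 is None else R0
    R=Rz(phi)@Rt.from_euler('y',-.5).as_matrix()@Rz(-phi)@Rz(roll)@R0
    return S+n*(h+M)+R@[dx,dy,0],R
def rel(p,R):
    s=read_state();C=s['tcp_rot']; print('t',s['time_s'],'pos',s['position'],'F',s['force'],'j',s['joint_positions'])
    print('shift mm',C.T@(p-s['position'])*1000,'rot/6',Rt.from_matrix(C.T@R).as_rotvec(degrees=True)/6)
E
python3 -c "
from go import *
p,R=goal(.090,dx=-.03);print(p,R);rel(p,R)"
```

```text
[ 0.4548 -0.2619  0.2256] [[ 0.4612  0.7467  0.4793]
 [ 0.8473 -0.5309  0.0117]
 [ 0.2632  0.4007 -0.8776]]
t 5.25 pos [0.5881 0.1968 0.2785] F [ 0.1671 -0.9283 -3.7554] j [ 8.1949 28.1012 80.6475 -0.0035 71.4776 40.1414]
shift mm [-459.6265  129.8513   53.7159] rot/6 [-4.0182  2.6476 -0.0062]
```

{"op": "apply_moves", "data": {"rows": [{"x":-120,"y":30,"z":0,"rx":-1,"ry":0.7,"rz":0,"claw":255},{"x":-240,"y":60,"z":0,"rx":-2,"ry":1.3,"rz":0,"claw":255},{"x":-340,"y":90,"z":10,"rx":-3,"ry":2,"rz":0,"claw":255},{"x":-460,"y":130,"z":30,"rx":-4,"ry":2.65,"rz":0,"claw":255},{"x":-460,"y":130,"z":53,"rx":-4,"ry":2.65,"rz":0,"claw":255},{"x":-460,"y":130,"z":53,"rx":-4,"ry":2.65,"rz":0,"claw":255},{"x":-460,"y":130,"z":53,"rx":-4,"ry":2.65,"rz":0,"claw":255},{"x":-460,"y":130,"z":53,"rx":-4,"ry":2.65,"rz":0,"claw":255},{"x":-460,"y":130,"z":53,"rx":-4,"ry":2.65,"rz":0,"claw":255},{"x":-460,"y":130,"z":53,"rx":-4,"ry":2.65,"rz":0,"claw":255}]}}

```text
time_s: 6.5
position: [0.4552, -0.2622, 0.2258]
tcp_rot: [[0.463, 0.745, 0.479], [0.845, -0.535, 0.015], [0.268, 0.398, -0.878]]
force: [-0.5, 1.8, -2.9]
opening: 0.344
grasp_force: 30.0
```

{"op": "apply_moves", "data": {"rows": [{"x":0,"y":0,"z":0,"rx":0,"ry":0,"rz":0,"claw":255},{"x":0,"y":0,"z":0,"rx":0,"ry":0,"rz":0,"claw":255},{"x":0,"y":0,"z":0,"rx":0,"ry":0,"rz":0,"claw":255},{"x":0,"y":0,"z":0,"rx":0,"ry":0,"rz":0,"claw":255}]}}

```text
time_s: 7.0
position: [0.4566, -0.2613, 0.2278]
tcp_rot: [[0.46, 0.746, 0.482], [0.847, -0.531, 0.014], [0.266, 0.402, -0.876]]
force: [0.6, -0.3, -2.7]
opening: 0.341
grasp_force: 30.0
```

```bash
python3 -c "
from go import *
p,R=goal(.090,dx=-.03);rel(p,R);shot('wrist','w3')
z=np.load('w3.npz')
c=cv2.resize(z['im'][:,:,::-1],(800,600),interpolation=cv2.INTER_CUBIC);cv2.imwrite('pics/w3b.png',c)"
```

```text
t 7.0 pos [ 0.4566 -0.2613  0.2278] F [ 0.6134 -0.3377 -2.746 ] j [-54.9532  19.7663 114.1731  41.9866  36.9469 -55.2559]
shift mm [-1.9405 -1.9443  1.1061] rot/6 [ 0.0123 -0.0287  0.0021]
```

View pics/w3b.png

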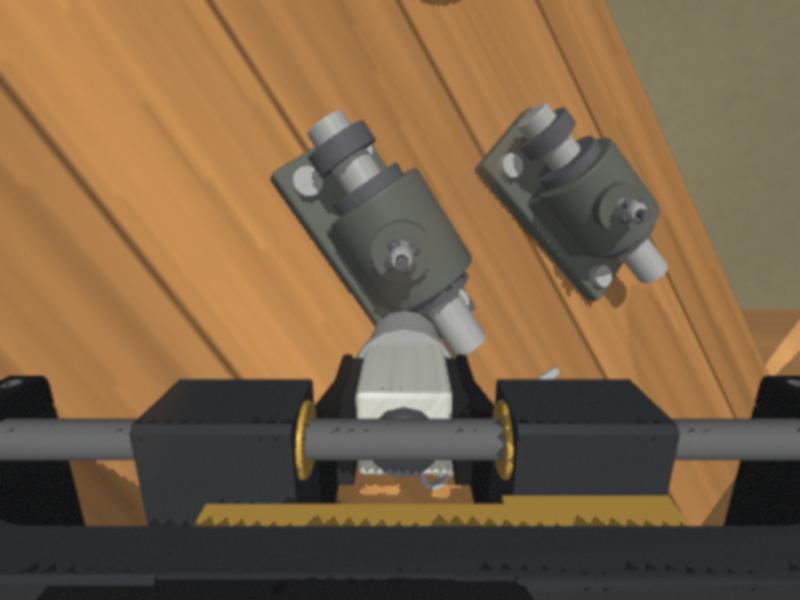

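The wrist view shows bearing A's nipple at (401,258) of 800 px, the held coupler's nose at (405,325) below it, and bearing B at upper right. Measuring the nipple in its nominal frame from this depth.

```bash
cat > meas.py <<'E'
from go import *
import sys
z=np.load(sys.argv[1]+'.npz');W=z['W'];im=z['im'];g=cv2.cvtColor(im,cv2.COLOR_RGB2GRAY)
w=W.reshape(-1,3); b=w[(abs(w[:,0]-.566)<.09)&(abs(w[:,1]+.235)<.13)&(w[:,2]>.012)&(w[:,2]<.022)]
print('base',len(b),cv2.minAreaRect((b[:,:2]*1000).astype(np.float32)),np.median(b[:,2]))
L=(w-S)@frame(PHI)*1000; r=np.hypot(L[:,0],L[:,1])
for lo,hi,rr in((-2,2,22),(2,6,16),(6,12,14),(12,20,16),(20,25,14),(25,27.5,12),(27.5,34,9),(34,39,9)):
    q=L[(L[:,2]>lo)&(L[:,2]<hi)&(r<rr)]
    if len(q)>2: print(lo,hi,len(q),q.mean(0),q.min(0),q.max(0),cv2.minEnclosingCircle(q[:,:2].astype(np.float32)))
E
python3 meas.py w3
python3 - <<'E'
from go import *
z=np.load('w3.npz');c=cv2.resize(z['im'][130:230,200:310,::-1],None,fx=6,fy=6,interpolation=cv2.INTER_CUBIC);cv2.imwrite('pics/c3.png',c)
P=camera_params('wrist');F=frame(PHI)
for h in(0,26,36):
    X=np.array(P['orientation']).T@(S+F[:,2]*h/1000-P['xyz']);u=P['cx']+P['fx']*X[0]/-X[2];v=P['cy']-P['fy']*X[1]/-X[2];print(h,u,v,'crop',(u-200)*6,(v-130)*6)
E
```

```text
base 1765 ((565.3772583007812, -234.8385009765625), (85.14906311035156, 189.57908630371094), 1.3425695896148682) 0.01855125467665414
-2 2 774 [0.9224 1.0474 0.9373] [-20.0698 -20.4978  -1.6468] [19.7639 19.2927  1.994 ] ((-0.05096527934074402, -0.6329655647277832), 20.029296875)
2 6 42 [3.2407 2.8121 2.5844] [-14.9884 -14.0632   2.0273] [15.628  14.7236  5.3769] ((0.2910231947898865, -0.3232344090938568), 15.667020797729492)
6 12 6 [5.443  4.712  9.3381] [3.7046 2.7192 6.7712] [ 7.0655  6.5254 11.7893] ((5.385014057159424, 4.622297286987305), 2.538926601409912)
12 20 72 [ 1.0415  0.8542 18.7253] [-11.4771 -12.0828  12.6447] [11.477  11.2181 19.968 ] ((0.1763821542263031, -0.43886858224868774), 11.658617973327637)
20 25 109 [ 1.1841  0.9068 22.3478] [-10.0921 -11.0114  20.029 ] [10.8659 10.0909 24.943 ] ((0.3860153257846832, -0.46042004227638245), 10.60208797454834)
25 27.5 75 [ 0.9061  0.6207 26.2824] [-6.2024 -7.4235 25.0284] [ 6.4113  5.758  27.4972] ((-0.04017319902777672, -0.6541656255722046), 6.918688774108887)
27.5 34 20 [ 1.6021  1.546  29.6961] [-4.8214 -5.5536 27.861 ] [ 4.4858  4.855  33.6505] ((0.3391146659851074, -0.13470450043678284), 5.530934810638428)
34 39 62 [ 0.1151 -0.2605 36.8956] [-3.5535 -4.1954 34.0616] [ 3.6485  3.2778 38.7894] ((0.2362419068813324, -0.5154792666435242), 3.8850955963134766)
0 256.4772738980227 160.19959444828703 crop 338.8636433881362 181.19756668972218
26 256.3533014923141 165.18623985945254 crop 338.11980895388444 211.11743915671525
36 256.29937807539466 167.3552464056988 crop 337.79626845236794 224.13147843419284
```

View pics/c3.png

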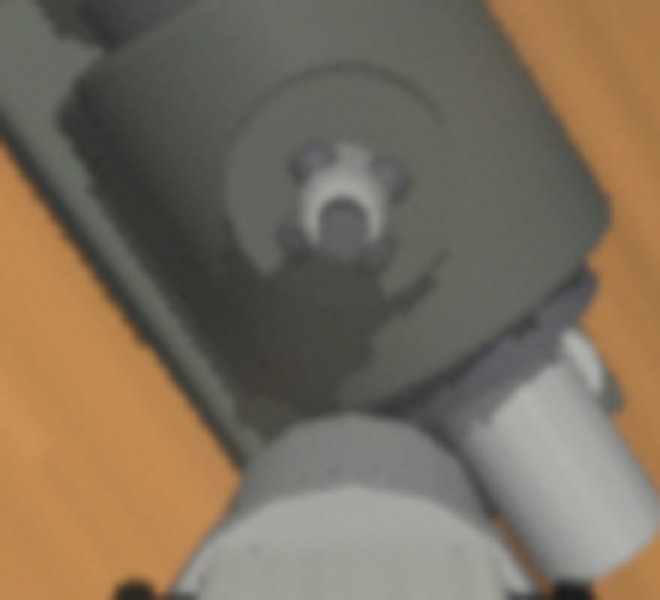

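```bash
cat > nose.py <<'E'
from go import *
import sys
from scipy.optimize import least_squares
z=np.load(sys.argv[1]+'.npz');s=read_state()
T=((z['W'].reshape(-1,3)-s['position'])@s['tcp_rot'])*1000
q=T[(abs(T[:,1])<25)&(abs(T[:,0])<25)&(T[:,2]>20)&(T[:,2]<72)]
for lo,hi,r in((37,47,16.5),(47,58,16.5),(58,67,16.5)):
    a=q[(q[:,2]>lo)&(q[:,2]<hi)]
    f=least_squares(lambda c:np.hypot(a[:,0]-c[0],a[:,1]-c[1])-r,[0,0],loss='soft_l1'); print(lo,hi,len(a),f.x,np.sqrt((f.fun**2).mean()))
a=q[q[:,2]>50];print('max z',np.percentile(a[:,2],[90,97,100]))
g=T[(abs(T[:,1])<12)&(T[:,0]>5)&(T[:,0]<25)&(T[:,2]>-10)&(T[:,2]<20)]; print('grip face x',len(g),np.median(g[:,0]), np.polyfit(g[:,2],g[:,0],1))
print([f(q[q[:,2]<36][:,1]) for f in(np.min,np.max)])
E
python3 nose.py w3
```

```text
37 47 28 [ 0.198  -0.0163] 0.17619170853641838
47 58 187 [ 0.1271 -0.2159] 0.2072607191017386
58 67 113 [ 0.09   -0.1895] 0.21916319413375673
max z [63.2198 64.2525 64.9635]
grip face x 1088 15.435911690765892 [-0.0012 15.4436]
[np.float64(-23.811497005370555), np.float64(23.238859910858604)]
```

The coupler sits centred and square in the jaws. I'll update the nipple estimate and go on-axis at mouth height 60 mm.

```bash
sed -i 's/^PHI=.*/PHI=1.4; S=np.array([.5432,-.2347,.097]); M=.0653/' go.py
cat >> go.py <<'E'
S=S+frame(PHI)@np.array([.1,-.45,.7])/1000
def G(h): return goal(h,dx=-.0001,dy=.0002,S=S)
def st():
    s=read_state();F=frame(PHI);c=s['position']+s['tcp_rot']@[.0001,-.0002,M]
    print('mouth in nipple frame mm',F.T@(c-S)*1000,'tilt',np.degrees(np.arccos(-s['tcp_rot'][:,2]@F[:,2])),'F nip',F.T@s['force'],'t',s['time_s'])
E
python3 -c "
from go import *
st();rel(*G(.06))"
```

```text
mouth in nipple frame mm [-13.8888 -23.9819  90.6276] tilt 0.18147251504616604 F nip [-1.8214  0.3056 -2.9958] t 7.05
t 7.05 pos [ 0.4566 -0.2616  0.2278] F [-0.1696  0.3016 -3.5023] j [-54.974   19.7726 114.1661  41.9843  36.9485 -55.256 ]
shift mm [27.7685 -1.5129 30.7049] rot/6 [ 0.013  -0.0273 -0.0006]
```

{"op": "apply_moves", "data": {"rows": [{"x":28,"y":-1.5,"z":0,"rx":0,"ry":0,"rz":0,"claw":255},{"x":28,"y":-1.5,"z":20,"rx":0,"ry":0,"rz":0,"claw":255},{"x":28,"y":-1.5,"z":31,"rx":0,"ry":0,"rz":0,"claw":255},{"x":28,"y":-1.5,"z":31,"rx":0,"ry":0,"rz":0,"claw":255},{"x":28,"y":-1.5,"z":31,"rx":0,"ry":0,"rz":0,"claw":255},{"x":28,"y":-1.5,"z":31,"rx":0,"ry":0,"rz":0,"claw":255},{"x":28,"y":-1.5,"z":31,"rx":0,"ry":0,"rz":0,"claw":255}]}}

```text
time_s: 7.92
position: [0.483, -0.2374, 0.2076]
tcp_rot: [[0.461, 0.745, 0.482], [0.847, -0.532, 0.013], [0.266, 0.402, -0.876]]
force: [-0.3, 0.5, -2.6]
opening: 0.34
grasp_force: 30.0
```

```bash
python3 -c "
from go import *
st();rel(*G(.042))"
```

```text
mouth in nipple frame mm [ 0.0793 -0.5614 59.9396] tilt 0.1709516129055806 F nip [-1.5211  0.4861 -2.1752] t 7.925
t 7.925 pos [ 0.483  -0.2374  0.2076] F [-0.3039  0.4788 -2.6382] j [-49.9199  22.46   114.5387  44.921   32.2447 -54.369 ]
shift mm [ 0.5332 -0.2836 17.9402] rot/6 [ 0.0184 -0.0217 -0.0123]
```

{"op": "apply_moves", "data": {"rows": [{"x":0.5,"y":-0.3,"z":9,"rx":0,"ry":0,"rz":0,"claw":255},{"x":0.5,"y":-0.3,"z":18,"rx":0,"ry":0,"rz":0,"claw":255},{"x":0.5,"y":-0.3,"z":26,"rx":0,"ry":0,"rz":0,"claw":255},{"x":0.5,"y":-0.3,"z":32,"rx":0,"ry":0,"rz":0,"claw":255},{"x":0.5,"y":-0.3,"z":38,"rx":0,"ry":0,"rz":0,"claw":255},{"x":0.5,"y":-0.3,"z":41,"rx":0,"ry":0,"rz":0,"claw":255},{"x":0.5,"y":-0.3,"z":41,"rx":0,"ry":0,"rz":0,"claw":255},{"x":0.5,"y":-0.3,"z":41,"rx":0,"ry":0,"rz":0,"claw":255}]}}

```text
time_s: 8.93
position: [0.5028, -0.2361, 0.1715]
tcp_rot: [[0.461, 0.745, 0.482], [0.847, -0.532, 0.013], [0.266, 0.402, -0.876]]
force: [-0.2, 0.7, -2.7]
opening: 0.343
grasp_force: 30.0
```

```bash
python3 -c "
from go import *
st();rel(*G(.0));shot('wrist','w4');print(read_state()['moment'])"; python3 nose.py w4
```

```text
mouth in nipple frame mm [ 0.193   0.3228 18.7399] tilt 0.16954442407318174 F nip [-1.3943  0.6599 -2.2699] t 8.925
t 8.925 pos [ 0.5028 -0.2361  0.1715] F [-0.1514  0.6564 -2.6605] j [-47.7498  27.5471 114.2208  51.0245  28.0229 -59.5317]
shift mm [-0.2579  0.0882 18.7392] rot/6 [ 0.0147 -0.0241 -0.0106]
[-0.0616  0.5838  0.0487]
37 47 21 [-0.0014 -0.0849] 0.21448318084433168
47 58 194 [-0.0755 -0.1508] 0.23202465508315756
58 67 114 [-0.1527 -0.1875] 0.22154184559492646
max z [63.2172 64.5016 65.958 ]
grip face x 1078 15.235668812201634 [-0.0003 15.2438]
[np.float64(-23.901032564016344), np.float64(23.44796129931748)]
```

No contact forces so far and the alignment is within 0.4 mm. Pushing over the balls.

{"op": "apply_moves", "data": {"rows": [{"x":-0.2,"y":0.1,"z":4,"rx":0,"ry":0,"rz":0,"claw":255},{"x":-0.2,"y":0.1,"z":7,"rx":0,"ry":0,"rz":0,"claw":255},{"x":-0.2,"y":0.1,"z":10,"rx":0,"ry":0,"rz":0,"claw":255},{"x":-0.2,"y":0.1,"z":10,"rx":0,"ry":0,"rz":0,"claw":255},{"x":-0.2,"y":0.1,"z":10,"rx":0,"ry":0,"rz":0,"claw":255}]}}

```text
time_s: 9.6
position: [0.5074, -0.2363, 0.1624]
tcp_rot: [[0.461, 0.746, 0.481], [0.847, -0.532, 0.013], [0.265, 0.401, -0.877]]
force: [-3.4, -1.5, -1.4]
opening: 0.345
grasp_force: 30.0
```

```bash
python3 -c "
from go import *
st();rel(*G(.0));shot('wrist','w5')"; python3 nose.py w5
```

```text
mouth in nipple frame mm [-0.204 -0.001  8.55 ] tilt 0.12878604140519867 F nip [-3.6915 -1.4155  0.4443] t 9.6
t 9.6 pos [ 0.5074 -0.2363  0.1624] F [-3.417  -1.4995 -1.3798] j [-47.2915  28.8169 114.0516  52.6301  27.1074 -60.9495]
shift mm [0.2249 0.2318 8.5506] rot/6 [ 0.0104 -0.0188 -0.0113]
37 47 30 [-0.0415 -0.366 ] 0.25988115062331074
47 58 184 [-0.1876 -0.1866] 0.2436378083864514
58 67 114 [-0.218  -0.1931] 0.19922420894622103
max z [63.3034 64.8096 71.8932]
grip face x 1077 15.208379794841296 [-0.0017 15.2162]
[np.float64(-23.744419050709926), np.float64(23.39930912139461)]
```

{"op": "apply_moves", "data": {"rows": [{"x":0,"y":0,"z":3,"rx":0,"ry":0,"rz":0,"claw":255},{"x":0,"y":0,"z":6,"rx":0,"ry":0,"rz":0,"claw":255},{"x":0,"y":0,"z":9,"rx":0,"ry":0,"rz":0,"claw":255},{"x":0,"y":0,"z":9,"rx":0,"ry":0,"rz":0,"claw":255},{"x":0,"y":0,"z":9,"rx":0,"ry":0,"rz":0,"claw":255}]}}

```text
time_s: 10.28
position: [0.5119, -0.2362, 0.1551]
tcp_rot: [[0.461, 0.745, 0.482], [0.847, -0.532, 0.012], [0.266, 0.402, -0.876]]
force: [-6.2, -0.3, 5.9]
opening: 0.346
grasp_force: 30.0
```

```bash
python3 -c "
from go import *
st();rel(*G(.0));shot('wrist','w6')"; python3 nose.py w6
```

```text
mouth in nipple frame mm [ 0.3387 -0.0509  0.07  ] tilt 0.17957764085893585 F nip [-2.6074 -0.1592  8.1298] t 10.275
t 10.275 pos [ 0.5119 -0.2362  0.1551] F [-6.1801 -0.3103  5.8845] j [-46.8634  29.8552 113.8732  54.1826  26.3709 -62.2832]
shift mm [ 0.0007 -0.1659  0.0695] rot/6 [ 0.0212 -0.0211 -0.0093]
37 47 24 [-0.0498  0.0084] 0.2765693489085878
47 58 186 [-0.1534 -0.246 ] 0.23106898107632953
58 67 481 [ 1.3168 -0.4078] 1.437557087406145
max z [67.7651 70.8201 71.9786]
grip face x 1083 15.200599377069485 [-0.0004 15.2038]
[np.float64(-23.856911770397687), np.float64(23.32180882545966)]
```

Net axial push is ≈ 10.4 N, near home. Pressing further to seat on the shoulder.

{"op": "apply_moves", "data": {"rows": [{"x":0,"y":0,"z":1,"rx":0,"ry":0,"rz":0,"claw":255},{"x":0,"y":0,"z":1.5,"rx":0,"ry":0,"rz":0,"claw":255},{"x":0,"y":0,"z":1.5,"rx":0,"ry":0,"rz":0,"claw":255},{"x":0,"y":0,"z":1.5,"rx":0,"ry":0,"rz":0,"claw":255}]}}

```text
time_s: 10.82
position: [0.5121, -0.2361, 0.1548]
tcp_rot: [[0.461, 0.745, 0.483], [0.847, -0.532, 0.012], [0.265, 0.403, -0.876]]
force: [-13.0, 0.1, 16.3]
opening: 0.343
grasp_force: 30.0
```

```bash
python3 -c "
from go import *
st();shot('wrist','w6')"; python3 nose.py w6
```

```text
mouth in nipple frame mm [ 0.4133 -0.0333 -0.3087] tilt 0.21424536932466712 F nip [-3.6117  0.4265 20.5175] t 10.825
37 47 26 [-0.0878 -0.5757] 0.1936642601950784
47 58 185 [-0.1956 -0.2494] 0.21948676412683404
58 67 487 [ 1.4361 -0.515 ] 1.4422491421847885
max z [67.9894 70.8727 71.9332]
grip face x 1075 15.217274179045079 [-0.001  15.2057]
[np.float64(-24.00278872165795), np.float64(23.474187204532953)]
```

The stiffness stepped up sharply (+12 N for 0.4 mm) at measured mouth height ≈ 0, so the mouth is on the shoulder. I'll hold briefly, confirm it is steady, and hand in.

{"op": "apply_moves", "data": {"rows": [{"x":0,"y":0,"z":0,"rx":0,"ry":0,"rz":0,"claw":255},{"x":0,"y":0,"z":0,"rx":0,"ry":0,"rz":0,"claw":255},{"x":0,"y":0,"z":0,"rx":0,"ry":0,"rz":0,"claw":255},{"x":0,"y":0,"z":0,"rx":0,"ry":0,"rz":0,"claw":255}]}}

```text
time_s: 11.38
position: [0.5121, -0.2361, 0.1548]
tcp_rot: [[0.461, 0.745, 0.483], [0.847, -0.532, 0.012], [0.265, 0.403, -0.876]]
force: [-14.2, -0.8, 15.8]
opening: 0.346
grasp_force: 30.0
```

```bash
python3 -c "
from go import *
st();s=read_state();print(s['qvel'],s['grasp_force']);print(hand_in())"
```

```text
mouth in nipple frame mm [ 0.4062 -0.0428 -0.3186] tilt 0.2132011070190322 F nip [-4.8855 -0.4803 20.6368] t 11.375
[ 0.0387  0.0286 -0.093   0.0047 -0.0807  0.1046] 30.04638917511329
the job is handed in; nothing more can be done
None
```

I handed the job in at 11.4 s with the coupler pushed home on the nipple's shoulder (mouth within about 0.5 mm by my measurement), square to it, and still gripped and pressed at about 20 N; no verdict was returned.

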